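# Stack round blanks in the end-sanding cradle and clamp them with its sprung arm

### The job

Get all the round mahogany blanks clamped in the cradle, ready for their ends to be sanded together: swing the sprung clamp arm back by its red handle until its sear catches and holds it up, then stack every blank from the cork board on the bed as a pyramid, three in the V-grooves and the rest saddled in the gaps above, ends flush and centred over the bed. With the whole pile built, press the yellow trigger paddle so that the arm swings down and clamps it; leave the ship model, tin, sanding block and glue bottle alone.

Things in the scene. Friction and masses are not known exactly. Their poses are not given: they have to be found in the camera images.
- cradle: Clamping cradle fixed to the bench: plywood board 200 mm wide, x -65 to +335 mm, 12 mm thick, with a grooved wooden bed and beyond it a green bracket (x 138 to 208, y +-19, up to 147 mm) with a sprung clamp arm. Origin: on the bench under the bed's middle; x runs along the grooves from bed to bracket, y across, z up. Bed 44 mm long in x; side cheeks at y = +-77 mm, 12 mm thick, tops 58 mm up.
- groove_mid (a point): Where the centre of a blank lies in the middle V-groove: 45 mm above the cradle's origin; axes as the cradle's. Outer grooves: y = -47 and +47 mm, same height. Blanks saddled over two of these lie at y = -23.5 or +23.5 mm, 39.5 mm higher (84.5 mm); the one on top of those two at y = 0, 124 mm up.
- hinge (a point): Hinge of the clamp arm, at x = 165, y = 0, z = 132 mm of the cradle, hinge axis along the cradle's y. Lever 16 mm wide. A damper slows the arm: swing it back at about 0.5 rad/s; 6 to 13 N at the handle. The handle's centre moves on a circle of 215 mm about the hinge.
- clamp_arm (a joint): Angle (rad) of the clamp arm. 0: down at its stop, pointing to the cradle's -x, 20 degrees below level, over the empty bed. Grows as it is lifted and swung back over the hinge, stop at 2.34. A spring pulls it down always. Just past 2.2 the sear snaps over the pin on its heel; let go, it then rests at about 2.17, 14 degrees past upright. About 0.36 clamping two layers, 0.60 three.
- sear (a joint): Angle (rad) of the sear with its yellow paddle: 0 at rest, grows as the paddle is pressed down (stop 0.28, 23 mm of travel). The arm's pin pushes it aside briefly in cocking. Pressed beyond about 0.08 (7 mm, a light press of 2 to 6 N) it frees the cocked arm, which swings down by itself in about 2 s, away from the paddle; let the paddle spring back.
- handle_mid (a point): Red handle at the free end of the clamp arm, 50 mm long along the lever, 22 mm wide across it (the cradle's y, the width to pinch), 24 mm deep. Point at its centre, on the lever's axis, 215 mm from the hinge.
- presser_mid (a point): Black rubber presser bar across the clamp arm, 24 mm thick, 100 mm long along the cradle's y, 165 mm from the hinge and hung 14 mm under the lever's axis; it bears on the pile. Point at its middle.
- paddle_top (a point): Middle of the top face of the yellow trigger paddle (44 x 50 mm), some 75 mm above the bench, behind the bracket at x = 293 mm of the cradle; pressed straight down.
- mat: Cork-lined stock board on which the blanks lie, 310 x 280 x 3 mm, fixed; a wooden rail (10 mm wide, 18 mm high) along each of its two sides at x = -150 and +150 mm. Origin on the bench under its centre.
- blank1_center (a point): Rough-turned mahogany blank, a plain cylinder 46 mm across and 60 mm long, about 70 g, lying on its side at first. Point at its centre; its x axis is the cylinder's axis (y and z turn as it rolls). Between four and six of the blanks are there; the others are absent. They can be gripped by their two flat ends.
- blank2_center (a point): As blank1: 46 mm across, 60 mm long, x along its axis, point at its centre. Between four and six of the blanks are there.
- blank3_center (a point): As blank1: 46 mm across, 60 mm long, x along its axis, point at its centre. Between four and six of the blanks are there.
- blank4_center (a point): As blank1: 46 mm across, 60 mm long, x along its axis, point at its centre. Between four and six of the blanks are there.
- blank5_center (a point): As blank1: 46 mm across, 60 mm long, x along its axis, point at its centre. Between four and six of the blanks are there.
- blank6_center (a point): As blank1: 46 mm across, 60 mm long, x along its axis, point at its centre. Between four and six of the blanks are there.
- ship_center (a point): Bystander: model ship hull on a stand, 210 mm long, point 40 mm up. Leave alone.
- tin_center (a point): Bystander: varnish tin, 72 mm across, 85 mm high, point at its centre. Leave alone.
- sanding_block_center (a point): Bystander: red sanding block 130 x 65 x 32 mm, point at its centre. Leave alone.
- glue_center (a point): Bystander: white glue bottle, 56 mm across, 150 mm high, point half-way up. Leave alone.
Mind the look-alikes: they are no part of the job. What is shaped like the part that bears blank4_center but pink is not meant.

How it is judged (in metres and radians):
On the way, in this order (a step that is already met when the one before it is completed fails the run):
1. the clamp arm is cocked: swung back, held by its sear and let go (value of joint clamp_arm above 2.05 rad and value of joint sear below 0.05 rad and contact force between the fingers and clamp_arm below 0.3 N), for 0.4 s.
2. all the blanks are stacked in the cradle and let go while the arm is still cocked (value of joint clamp_arm above 2.05 rad and value of joint sear below 0.05 rad and x of blank1_center in the frame of cradle between -0.01 and 0.01 m and angle between the x axis of each of blank1_center, blank2_center, blank3_center, blank4_center, blank5_center, blank6_center and the x axis of cradle, either way round below 0.15 rad and y of blank1_center in the frame of cradle between -0.057 and 0.057 m and (z of blank1_center in the frame of cradle between 0.036 and 0.054 m or z of blank1_center in the frame of cradle between 0.0755 and 0.0935 m or z of blank1_center in the frame of cradle between 0.115 and 0.133 m) and x of blank2_center in the frame of cradle between -0.01 and 0.01 m and y of blank2_center in the frame of cradle between -0.057 and 0.057 m and (z of blank2_center in the frame of cradle between 0.036 and 0.054 m or z of blank2_center in the frame of cradle between 0.0755 and 0.0935 m or z of blank2_center in the frame of cradle between 0.115 and 0.133 m) and x of blank3_center in the frame of cradle between -0.01 and 0.01 m and y of blank3_center in the frame of cradle between -0.057 and 0.057 m and (z of blank3_center in the frame of cradle between 0.036 and 0.054 m or z of blank3_center in the frame of cradle between 0.0755 and 0.0935 m or z of blank3_center in the frame of cradle between 0.115 and 0.133 m) and x of blank4_center in the frame of cradle between -0.01 and 0.01 m and y of blank4_center in the frame of cradle between -0.057 and 0.057 m and (z of blank4_center in the frame of cradle between 0.036 and 0.054 m or z of blank4_center in the frame of cradle between 0.0755 and 0.0935 m or z of blank4_center in the frame of cradle between 0.115 and 0.133 m) and x of blank5_center in the frame of cradle between -0.01 and 0.01 m and y of blank5_center in the frame of cradle between -0.057 and 0.057 m and (z of blank5_center in the frame of cradle between 0.036 and 0.054 m or z of blank5_center in the frame of cradle between 0.0755 and 0.0935 m or z of blank5_center in the frame of cradle between 0.115 and 0.133 m) and x of blank6_center in the frame of cradle between -0.01 and 0.01 m and y of blank6_center in the frame of cradle between -0.057 and 0.057 m and (z of blank6_center in the frame of cradle between 0.036 and 0.054 m or z of blank6_center in the frame of cradle between 0.0755 and 0.0935 m or z of blank6_center in the frame of cradle between 0.115 and 0.133 m) and contact force between the fingers and blank1 below 0.3 N and contact force between the fingers and blank2 below 0.3 N and contact force between the fingers and blank3 below 0.3 N and contact force between the fingers and blank4 below 0.3 N and contact force between the fingers and blank5 below 0.3 N and contact force between the fingers and blank6 below 0.3 N), for 0.4 s.
3. the trigger paddle frees the cocked arm, which swings down (value of joint clamp_arm between 0.9 and 1.95 rad).
At the end, for the whole second after the job is handed in: All blanks rest in the pyramid on the bed (each axis within 9 mm of its place across and in height, 10 mm lengthwise, 0.15 rad), the presser bar bears on the pile with over 1.5 N, the paddle has sprung back (x of blank1_center in the frame of cradle between -0.01 and 0.01 m and angle between the x axis of each of blank1_center, blank2_center, blank3_center, blank4_center, blank5_center, blank6_center and the x axis of cradle, either way round below 0.15 rad and y of blank1_center in the frame of cradle between -0.057 and 0.057 m and (z of blank1_center in the frame of cradle between 0.036 and 0.054 m or z of blank1_center in the frame of cradle between 0.0755 and 0.0935 m or z of blank1_center in the frame of cradle between 0.115 and 0.133 m) and x of blank2_center in the frame of cradle between -0.01 and 0.01 m and y of blank2_center in the frame of cradle between -0.057 and 0.057 m and (z of blank2_center in the frame of cradle between 0.036 and 0.054 m or z of blank2_center in the frame of cradle between 0.0755 and 0.0935 m or z of blank2_center in the frame of cradle between 0.115 and 0.133 m) and x of blank3_center in the frame of cradle between -0.01 and 0.01 m and y of blank3_center in the frame of cradle between -0.057 and 0.057 m and (z of blank3_center in the frame of cradle between 0.036 and 0.054 m or z of blank3_center in the frame of cradle between 0.0755 and 0.0935 m or z of blank3_center in the frame of cradle between 0.115 and 0.133 m) and x of blank4_center in the frame of cradle between -0.01 and 0.01 m and y of blank4_center in the frame of cradle between -0.057 and 0.057 m and (z of blank4_center in the frame of cradle between 0.036 and 0.054 m or z of blank4_center in the frame of cradle between 0.0755 and 0.0935 m or z of blank4_center in the frame of cradle between 0.115 and 0.133 m) and x of blank5_center in the frame of cradle between -0.01 and 0.01 m and y of blank5_center in the frame of cradle between -0.057 and 0.057 m and (z of blank5_center in the frame of cradle between 0.036 and 0.054 m or z of blank5_center in the frame of cradle between 0.0755 and 0.0935 m or z of blank5_center in the frame of cradle between 0.115 and 0.133 m) and x of blank6_center in the frame of cradle between -0.01 and 0.01 m and y of blank6_center in the frame of cradle between -0.057 and 0.057 m and (z of blank6_center in the frame of cradle between 0.036 and 0.054 m or z of blank6_center in the frame of cradle between 0.0755 and 0.0935 m or z of blank6_center in the frame of cradle between 0.115 and 0.133 m) and (contact force between clamp_arm and blank1 above 1.5 N or contact force between clamp_arm and blank2 above 1.5 N or contact force between clamp_arm and blank3 above 1.5 N or contact force between clamp_arm and blank4 above 1.5 N or contact force between clamp_arm and blank5 above 1.5 N or contact force between clamp_arm and blank6 above 1.5 N) and value of joint clamp_arm between 0.28 and 0.8 rad and value of joint sear below 0.05 rad and linear speed of each of blank1, blank2, blank3, blank4, blank5, blank6 below 0.03 m/s); the robot touches nothing.
It fails at once if a bystander is shifted by more than 25 mm (distance of any of ship_center, tin_center, sanding_block_center, glue_center from where it was at the start of the episode above 0.025 m).
Of blank1, blank2, blank3, blank4, blank5, blank6 only 4 to 6 are there at a start; the rules pass over those that are not, and their reading is None.
At some moment in a run one of blank1, blank2, blank3, blank4, blank5, blank6 may be knocked a few centimetres aside while the robot is not near it.
Once in a run the grip may slacken for a moment while it holds something.
It also fails if it takes over 210 s, if anything falls off the work surface, if the arm or the gripper's body presses on something with over 40 N, if the wrist force passes 120 N, or if a joint passes its speed limit or range.

### The arm

A 6-joint arm with a two-finger parallel gripper is mounted at the origin on the work surface. World frame = base frame: x ahead of the robot, y to its left, z up, the work surface at z = 0. Lengths are in mm, angles in rad, forces in N, time in s.
With the tool pointing down it reaches from about 325 to 875 mm from the base axis. Payload 4.4 kg.
Tool frame: the origin (TCP) lies on the centre line of the jaws, within the pads' length; the fingertips stand ahead of it and the grasp point (between the pads) lies 6 mm ahead of it (ctrl.tcp_to_tips is the z of the fingertips in the tool frame, in mm); z points along the fingers, y is the line along which they close (so a half turn about z gives the same grasp; the last joint's range is limited). The gripper opens to 85 mm and grips with 20 to 120 N. Pads are 22 mm wide; open, the fingers measure 114 mm over their backs; the gripper's body (76 mm by 85 mm) begins 54 mm behind the grasp point. The pads swing forward as they close: fully open they stand 13 mm farther back than shut.
Start: joints at [-1.389, 0.207, 1.542, -0, 1.393, -0.15], TCP at [187.291, -543.645, 256.282] pointing down, gripper open.
Joint ranges: [-2.73, 2.73], [-0.86, 2.22], [0.23, 2.46], [-1.11, 4.25], [0.08, 2.63], [-2.82, 2.82]. Speed limits (rad/s): [2.79, 2.79, 3.14, 3.14, 3.14, 3.14].

### API

Orientations are given as a 3x3 rotation matrix whose columns are the frame's x, y, z axes.
In Python, from plant import ctrl, sensors, optics gives the robot as it stands. Calls block until the motion is done:
- ctrl.move_ptp(position, orientation): joint-space move of the TCP to a pose.
- ctrl.move_l(position, rot=None, vel=150, threshold=None): straight line of the TCP; rot=None keeps the orientation; vel is the mean speed in mm/s. With threshold (N) it stops when the force on the tool has changed by that much, and returns True; else False.
- ctrl.set_joints(angles): joint-space move.
- ctrl.gripper_to(opening, force=None): finger opening in mm; force is the grip in N (None keeps the last); returns when the fingers have stopped.
- ctrl.hold(seconds).
- ctrl.solve_ik(position, orientation): joint angles nearest the present ones, or None.
- sensors.read_state(): the state.
- optics.grab_frame(name): name is "scene" or "top"; returns (picture, depth): 480x640x3 uint8, red, green, blue; 480x640 float32, mm along the optical axis (not along the pixel's ray), 0 where there is no reading.
- optics.camera_params(name): a dict with "mtx" (3x3 intrinsics, pixels), "R" (3x3) and "t" (3): a world point X has camera coordinates R X + t. Camera axes: x right, y down, z forward; pixel columns grow to the right and rows downward; lengths in mm; the calibration is good to about 2 mm. A picture is of the moment at which its call begins. camera_params takes no time and is no camera call.
A pose or a line that the arm cannot do raises ctrl.MotionError and nothing moves.
- ctrl.finish_job(): hands the job in; it is judged then, once.
The state is a dict: "t": time; "q": joint angles; "qvel": joint speeds; "tau": joint torques, N m; "eef_pos": TCP position; "eef_rot": TCP orientation; "force": force on the tool from outside, world axes, zero at the start; "wrist_torque": the same for the moment, N m; "grip_width": finger opening in mm; "grasp_force": force on a finger pad.
Only numpy, scipy, OpenCV 4.12 (cv2) and the standard library are available. Lean on these libraries where they do the work, as an engineer would, in place of code of your own. Each camera call takes 0.05 s, during which the arm holds its last target. There are 200 camera calls.

## Working session

There is one attempt and no reset: what is moved stays moved. The work goes in short steps, each a Python script; the robot and the scene stay as the last script left them, time stands still between calls to the robot, and variables do not carry over. Pictures are saved under pics/ and viewed, at most 14 in all, crops included, and the job is handed in when it is done.

```bash
mkdir -p pics; ls; python3 - <<'E'
from plant import ctrl,sensors,optics
import cv2,numpy as np
for n in("scene","top"):
    p,d=optics.grab_frame(n); cv2.imwrite(f"pics/{n}0.png",p[:,:,::-1]); np.save(f"pics/{n}0.npy",d)
    c=optics.camera_params(n); print(n,np.round(c["mtx"],1).tolist(),np.round(c["R"],3).tolist(),np.round(c["t"],1), (-c["R"].T@c["t"]).round(), (d>0).mean())
s=sensors.read_state();print(s["t"],s["eef_rot"].round(3) if hasattr(s["eef_rot"],'round') else s["eef_rot"],ctrl.tcp_to_tips)
E
```

```text
pics
scene [[517.0, 0.0, 320.4], [0.0, 517.0, 249.0], [0.0, 0.0, 1.0]] [[-0.457, 0.889, -0.001], [0.694, 0.356, -0.626], [-0.556, -0.287, -0.78]] [ 242.6 -321.7 1744.7] [1305.  399. 1160.] 0.99591796875
top [[609.3, 0.0, 314.1], [0.0, 609.3, 236.3], [0.0, 0.0, 1.0]] [[0.001, -1.0, 0.0], [-0.991, -0.001, -0.133], [0.133, -0.0, -0.991]] [   7.2  531.8 1446. ] [ 335.    8. 1504.] 0.9961458333333333
0.1 [[ 0.945  0.326 -0.   ]
 [ 0.326 -0.945  0.002]
 [ 0.    -0.002 -1.   ]] 25.0
```

View pics/top0.png

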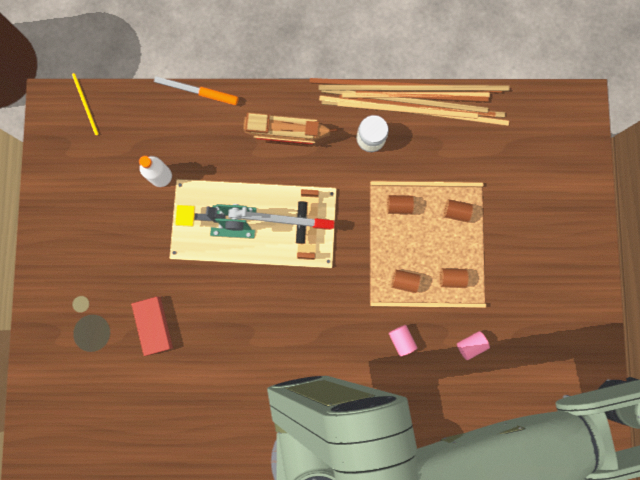

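View pics/scene0.png

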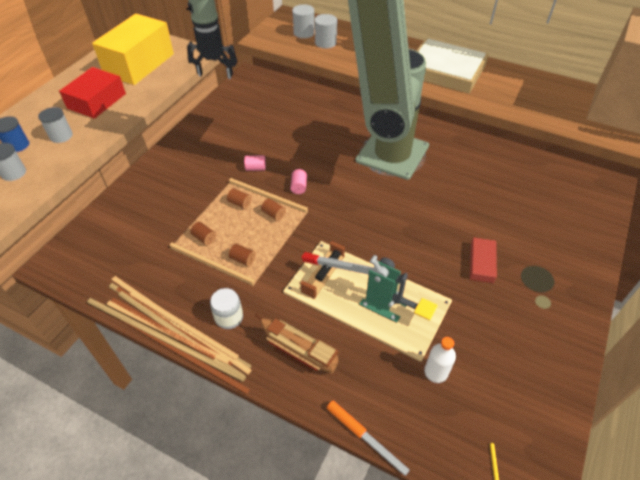

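The top view shows four brown blanks on the cork, at about (402,205), (459,210), (407,281) and (455,278). There are two pink decoys below the mat. The cradle's cream board spans about (171..336, 181..267), with the paddle at (185,216), so cradle x runs to the left (world +y). The scene view confirms this layout.

```bash
cat > h.py <<'E'
from plant import ctrl,sensors,optics
import cv2,numpy as np
def grab(n,save=None):
    p,d=optics.grab_frame(n)
    if save: cv2.imwrite(f"pics/{save}.png",p[:,:,::-1])
    c=optics.camera_params(n); v,u=np.mgrid[:480,:640]
    ray=np.stack([(u-c["mtx"][0,2])/c["mtx"][0,0],(v-c["mtx"][1,2])/c["mtx"][1,1],np.ones(u.shape)],-1)
    P=(ray*d[...,None]-c["t"])@c["R"]      # world points from depth
    return p,d,P,ray@c["R"],-c["R"].T@c["t"]
def onplane(ray,o,z): return o+ray*((z-o[2])/ray[...,2])[...,None]
def hsv(p): return cv2.cvtColor(p,cv2.COLOR_RGB2HSV).astype(int)
def cradle(n="top"):
    p,d,P,ray,o=grab(n); H=hsv(p)
    m=((H[...,0]>15)&(H[...,0]<32)&(H[...,1]>25)&(H[...,1]<120)&(H[...,2]>175)).astype(np.uint8)
    k,l,st,ce=cv2.connectedComponentsWithStats(m); i=1+st[1:,4].argmax()
    X=onplane(ray,o,12)[l==i][:,:2]
    return cv2.minAreaRect(X.astype(np.float32)), st[i]
def blanks(n="top",zlo=38,zhi=60,box=None):
    p,d,P,ray,o=grab(n); H=hsv(p)
    m=((P[...,2]>zlo)&(P[...,2]<zhi)&((H[...,0]<14)|(H[...,0]>174))&(H[...,1]>90)&(H[...,2]<190)).astype(np.uint8)
    if box is not None: m&=((P[...,0]>box[0])&(P[...,0]<box[1])&(P[...,1]>box[2])&(P[...,1]<box[3])).astype(np.uint8)
    k,l,st,ce=cv2.connectedComponentsWithStats(m); out=[]
    for i in range(1,k):
        if st[i,4]<120: continue
        X=P[l==i]; (c,s,a)=cv2.minAreaRect(X[:,:2].astype(np.float32))
        if s[0]<s[1]: a+=90
        out.append((np.array(c),sorted(np.round(s,1)),np.radians((a+90)%180-90),st[i,4],X[:,2].max()))
    return out
E
python3 - <<'E'
from h import *
for n in("top","scene"):
    print(n,cradle(n))
    for b in blanks(n): print(b)
p,d,P,ray,o=grab("top"); H=hsv(p)
def cent(m,nm):
    X=P[m]; print(nm,m.sum(),np.median(X,0).round(1),X.min(0).round(),X.max(0).round())
v,u=np.mgrid[:480,:640]
cent((H[...,0]>24)&(H[...,0]<34)&(H[...,1]>200)&(H[...,2]>150)&(u>150)&(u<220)&(v>180)&(v<250),'paddle')
cent(((H[...,0]<6)|(H[...,0]>174))&(H[...,1]>190)&(H[...,2]>120)&(u>300)&(u<345)&(v>210)&(v<240),'handle')
E
```

```text
top (((569.1033935546875, 158.71533203125), (401.4483337402344, 201.762939453125), 86.84800720214844), array([ 170,  180,  167,   88, 9482], dtype=int32))
(array([ 610.453125 , -203.6156311]), [np.float64(43.6), np.float64(61.3)], np.float64(1.5071977762768778), np.int32(388), np.float64(57.092633897759534))
(array([ 596.08062744, -344.97085571]), [np.float64(41.7), np.float64(62.2)], np.float64(1.3615652089108758), np.int32(395), np.float64(57.125292406718074))
(array([ 431.91802979, -330.16366577]), [np.float64(41.1), np.float64(62.9)], np.float64(1.5626534454458703), np.int32(398), np.float64(57.90818213647818))
(array([ 424.25473022, -213.73583984]), [np.float64(41.5), np.float64(61.5)], np.float64(1.3606490814958885), np.int32(370), np.float64(56.91433268463209))
scene (((570.3577270507812, 158.61891174316406), (402.4696044921875, 204.58226013183594), 87.1433334350586), array([ 284,  267,  168,   91, 5643], dtype=int32))
(array([ 437.07565308, -329.55618286]), [np.float64(39.7), np.float64(64.2)], np.float64(-1.5450055819605668), np.int32(182), np.float64(57.65487788457657))
(array([ 428.10540771, -213.18829346]), [np.float64(41.7), np.float64(64.3)], np.float64(1.3292677227909397), np.int32(202), np.float64(54.350315728563515))
(array([ 601.47119141, -345.47973633]), [np.float64(42.7), np.float64(64.7)], np.float64(1.3200929996775623), np.int32(231), np.float64(53.670282796383965))
(array([ 617.38909912, -202.1174469 ]), [np.float64(41.8), np.float64(62.5)], np.float64(1.552798417832032), np.int32(249), np.float64(54.379378030491914))
paddle 329 [577.4 315.7  75.2] [553. 295.  66.] [602. 337.  87.]
handle 159 [557.8 -13.6  70.6] [335. -38.  57.] [ 569.    8. 1504.]
```

```bash
cat >> h.py <<'E'
YAW=np.radians(86.95); CX=np.array([np.cos(YAW),np.sin(YAW),0]); CY=np.array([-CX[1],CX[0],0]); CZ=np.array([0,0,1.])
ORG=np.array([569.6,158.7,0])-135*CX
def W(x,y,z): return ORG+x*CX+y*CY+z*CZ
def down(yax):
    y=np.array(yax,float); z=np.array([0,0,-1.]); return np.stack([np.cross(y,z),y,z],1)
def T(p,lift=0): return np.array(p)+[0,0,6+lift]   # TCP for a grasp point
def hpos(th,r=216):
    f=th-np.radians(20); return W(165-r*np.cos(f),0,132+r*np.sin(f))
E
python3 - <<'E'
from h import *
for s in(1,-1):
    R=down(s*CY); print(s,[None if (q:=ctrl.solve_ik(T(hpos(t)),R)) is None else np.round(q,2) for t in(0,1.1,2.27)])
E
```

```text
1 [None, None, array([ 0.29,  0.28,  1.28, -0.  ,  1.58, -2.8 ])]
-1 [array([-0.18,  0.41,  1.72, -0.  ,  1.01, -0.13]), array([-0.1 ,  0.16,  1.53, -0.  ,  1.45, -0.05]), array([ 0.29,  0.28,  1.28, -0.  ,  1.58,  0.34])]
```

```bash
python3 - <<'E'
from h import *
R=down(-CY)
ctrl.gripper_to(60,40)
ctrl.move_ptp(T(hpos(0),150),R)
print(ctrl.move_l(T(hpos(0)),vel=120,threshold=15))
ctrl.gripper_to(15,45)
s=sensors.read_state(); print(s["t"],s["grip_width"],s["grasp_force"],np.round(s["eef_pos"],1))
for th in np.linspace(0,2.27,13)[1:]:
    ctrl.move_l(T(hpos(th)),vel=85)
    s=sensors.read_state(); print(round(th,2),round(s["t"],1),np.round(s["force"],1),round(s["grip_width"],1),round(s["grasp_force"],1))
ctrl.hold(.2)
grab("scene","cock")
ctrl.move_l(T(hpos(2.18)),vel=60)
s=sensors.read_state(); print(np.round(s["force"],1))
E
```

```text
False
4.8667 21.443356774035866 44.84089136123657 [559.9 -14.1  64.8]
0.19 5.5 [-0.7  4.2 -4.2] 21.6 44.6
0.38 6.1 [-1.5  4.7 -6.2] 21.4 44.5
0.57 6.8 [-1.4  4.9 -7.3] 21.7 44.8
0.76 7.4 [-3.5  4.4 -8. ] 21.5 45.0
0.95 8.0 [-4.8  2.  -8. ] 21.1 45.2
1.14 8.7 [-5.2 -0.5 -8.6] 21.0 45.9
1.32 9.3 [-4.8  0.1 -9.1] 21.2 46.4
1.51 9.9 [ -4.   -2.4 -10.3] 21.1 46.5
1.7 10.6 [-4.3 -3.3 -9.8] 21.2 46.3
1.89 11.2 [-6.9 -9.4 -7.9] 21.2 46.0
2.08 11.8 [-5.  -6.6 -6.7] 21.1 46.9
2.27 12.5 [-5.7 -6.6 -4.3] 20.9 45.0
[  0.9  15.7 -15.4]
```

View pics/cock.png

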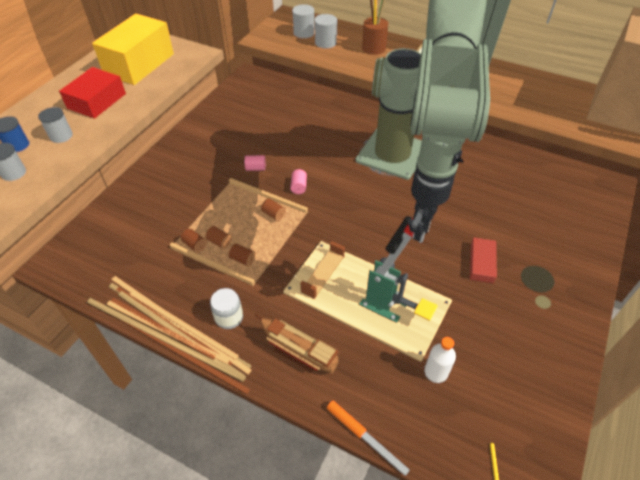

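The lever is swung back past upright at about (400,250), and the sear resists its return. Two blanks are now at about (191,238) and (217,236), so one has been knocked aside. I'll let go and re-measure.

```bash
python3 - <<'E'
from h import *
ctrl.move_l(T(hpos(2.195)),vel=60); print(np.round(sensors.read_state()["force"],1))
ctrl.gripper_to(60)
p=np.array(sensors.read_state()["eef_pos"]); ctrl.move_l(p+[0,0,110],vel=150)
ctrl.move_ptp(W(-60,0,300),down(-CX))
print(sensors.read_state()["t"],np.round(sensors.read_state()["force"],1))
for b in blanks("top"): print(b)
print()
for b in blanks("scene"): print(b)
p,d,P,ray,o=grab("top","t1")
H=hsv(p); m=((H[...,0]<6)|(H[...,0]>174))&(H[...,1]>190)&(H[...,2]>120)&(P[...,2]>200)&(P[...,2]<420)&(P[...,1]>100)
print('handle',m.sum(),P[m].mean(0),hpos(2.17))
E
```

```text
[ -0.7   9.8 -12.8]
16.025 [-0.2  0.7  0.6]
(array([ 631.06982422, -354.22219849]), [np.float64(42.1), np.float64(62.4)], np.float64(1.2999075701953067), np.int32(391), np.float64(56.52553057979251))
(array([ 611.88476562, -203.42893982]), [np.float64(43.5), np.float64(60.7)], np.float64(1.5626262812027516), np.int32(387), np.float64(57.09079864849327))
(array([ 588.72753906, -296.94216919]), [np.float64(41.9), np.float64(60.7)], np.float64(1.4437539554181926), np.int32(391), np.float64(57.09890032190413))
(array([ 424.64505005, -213.85481262]), [np.float64(41.4), np.float64(61.5)], np.float64(1.3480537942784132), np.int32(405), np.float64(57.73874390821614))

(array([ 430.57443237, -212.88658142]), [np.float64(43.6), np.float64(64.6)], np.float64(1.451112935300354), np.int32(198), np.float64(55.5307750262681))
(array([ 593.70410156, -295.26437378]), [np.float64(41.2), np.float64(66.5)], np.float64(1.4002777174645946), np.int32(239), np.float64(54.87249054676214))
(array([ 635.48083496, -353.53674316]), [np.float64(40.7), np.float64(64.3)], np.float64(1.3145219329932256), np.int32(238), np.float64(53.232730803665866))
(array([ 617.36553955, -201.57855225]), [np.float64(41.9), np.float64(64.5)], np.float64(1.535584543494087), np.int32(260), np.float64(54.54368971922405))
handle 208 [570.96961454 239.0013849  357.09581261] [574.04112093 242.04986495 341.27771595]
```

View pics/t1.png

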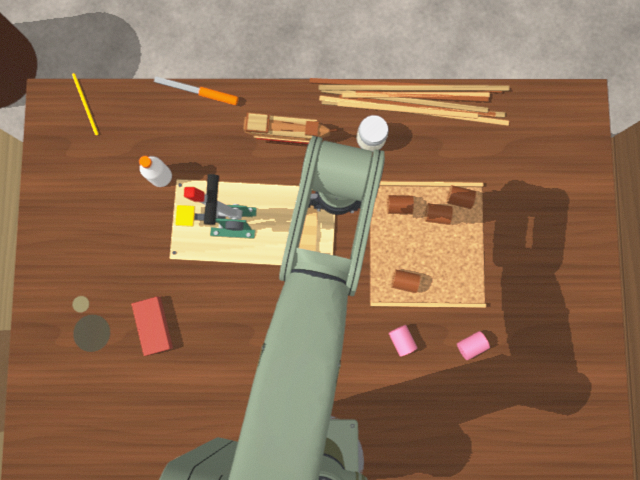

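The arm stays cocked, with its handle at (194,194) and clear of the gripper. The four blanks lie at (401,204), (439,213), (462,197) and (407,281). Next I'll pick and place them.

```bash
cat >> h.py <<'E'
def find(near):
    box=(370,700,-420,-120)
    a=min(blanks("top",box=box),key=lambda b:np.hypot(*(b[0]-near)))
    b=min(blanks("scene",box=box),key=lambda b:np.hypot(*(b[0]-a[0])))
    da=(b[2]-a[2]+np.pi/2)%np.pi-np.pi/2
    return (.65*a[0]+.35*b[0] if np.hypot(*(b[0]-a[0]))<12 else a[0]), a[2]+.4*da*(abs(da)<.3), np.hypot(*(a[0]-near))
def pick(near):
    c,a,e=find(near); print("blank",c.round(1),round(a,3),"off",round(e,1))
    y=np.array([np.cos(a),np.sin(a),0]); y*=-np.sign(y[1])
    g=[*c,28]
    ctrl.gripper_to(84,40)
    ctrl.move_ptp(T(g,130),down(y))
    hit=ctrl.move_l(T(g),vel=130,threshold=12)
    if hit: print("HIT",sensors.read_state()["eef_pos"])
    ctrl.gripper_to(50,40); ctrl.move_l(T(g,140),vel=150)
    w=sensors.read_state()["grip_width"]; print("width",round(w,1)); return w>56
def place(y,z,lift=60):
    R=down(-CX); g=W(0,y,z+2)
    ctrl.move_ptp(T(g,max(lift,0)+40),R)
    w=sensors.read_state()["grip_width"]
    if w<56: print("LOST",w); return False
    ctrl.move_l(T(g,8),vel=120); h=ctrl.move_l(T(g,-2),vel=25,threshold=6)
    s=sensors.read_state(); print("seat",h,np.round(s["eef_pos"]-T(g),1),np.round(s["force"],1),round(s["grip_width"],1))
    ctrl.gripper_to(80); ctrl.move_l(T(g,110),vel=150); print("t",round(sensors.read_state()["t"],1)); return True
E
python3 - <<'E'
from h import *
if pick((613,-203)): place(47,45)
grab("top","p1")
E
```

```text
blank [ 614.1 -202.8] 1.533 off 0.6
width 59.9
seat True [ 0.9 -0.   1.4] [0.2 0.1 2.8] 59.7
t 23.6
```

```bash
python3 - <<'E'
from h import *
if pick((426,-213)): place(-47,45)
if pick((590,-296)):
    grab("top","p2"); place(0,45)
E
```

```text
blank [ 432.6 -215.4] 1.357 off 8.9
width 59.2
seat True [ 1.7 -0.1  2.7] [ 1.1 -0.6  3.8] 59.5
t 31.1
blank [ 591.2 -297. ] 1.426 off 1.8
width 59.4
seat True [ 1.  -0.1  1.5] [-0.3 -0.1  3.9] 59.8
t 39.0
```

View pics/p2.png

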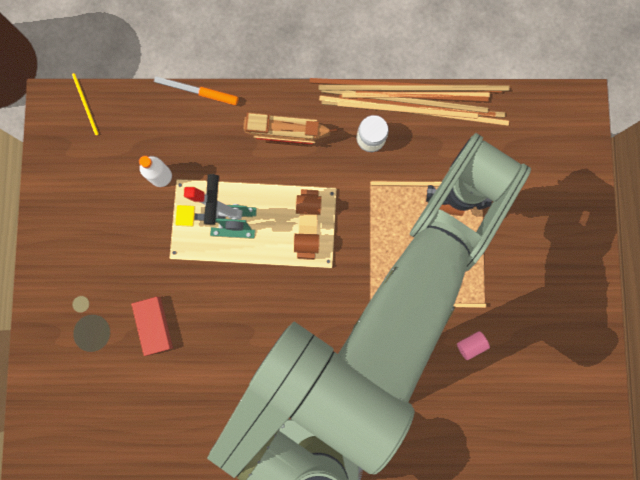

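Two blanks lie in the outer grooves, at about (308,202) and (307,243), with their ends roughly flush. Next I'll pick the fourth and check the bottom row while the gripper is away.

```bash
cat >> h.py <<'E'
def incradle(zlo,zhi):
    for n in("top","scene"):
        p,d,P,ray,o=grab(n); H=hsv(p); C=np.stack([(P-ORG)@CX,(P-ORG)@CY,P[...,2]],-1)
        m=((H[...,0]<14)|(H[...,0]>174))&(H[...,1]>90)&(H[...,2]<190)&(abs(C[...,0])<60)&(C[...,2]>zlo)&(C[...,2]<zhi)
        for y in(-47,-23.5,0,23.5,47):
            k=m&(abs(C[...,1]-y)<10); X=C[k]
            if k.sum()>60: print(n,y,k.sum(),"x",np.percentile(X[:,0],[2,98]).round(1),"z",np.median(X[:,2]).round(1))
E
python3 - <<'E'
from h import *
ok=pick((632,-354)); grab("top","p3"); incradle(55,80)
if ok and place(23.5,84.5):
    ctrl.move_ptp(W(-200,0,300),down(-CX)); grab("scene","p4"); incradle(95,125); incradle(55,80)
    for b in blanks(): print(b)
E
```

```text
blank [ 632.3 -353.8] 1.319 off 1.2
width 59.4
top -47 196 x [-27.9  27.5] z 67.8
top -23.5 141 x [-27.2  28.8] z 61.2
top 0 191 x [-28.   27.1] z 67.5
top 23.5 146 x [-26.8  28.3] z 60.4
top 47 207 x [-28.   28.7] z 67.4
scene -47 147 x [-27.3  31.3] z 66.3
scene -23.5 102 x [-26.1  30.9] z 60.5
scene 0 139 x [-27.8  31. ] z 67.4
scene 23.5 92 x [-25.5  31. ] z 60.6
scene 47 138 x [-27.9  31.1] z 67.1
seat True [1.2 0.  2.2] [-1.7  1.   5.2] 59.6
t 47.4
top 23.5 218 x [-28.6  28.2] z 106.9
top 47 99 x [-27.6  28.3] z 99.7
scene 0 83 x [-28.3  31. ] z 99.7
scene 23.5 139 x [-28.5  31.4] z 106.5
top -47 198 x [-27.9  27.4] z 67.6
top -23.5 137 x [-26.6  28.8] z 60.9
top 0 80 x [-27.6  27.2] z 67.4
top 47 117 x [-28.3  27.9] z 67.4
scene -47 155 x [-26.8  31.6] z 67.2
scene -23.5 105 x [-26.2  31.4] z 60.3
scene 0 145 x [-26.6  31.8] z 67.1
(array([490.31170654,  28.42398834]), [np.float64(24.3), np.float64(55.3)], np.float64(1.506700297785251), np.int32(138), np.float64(59.86270601284338))
```

View pics/p4.png

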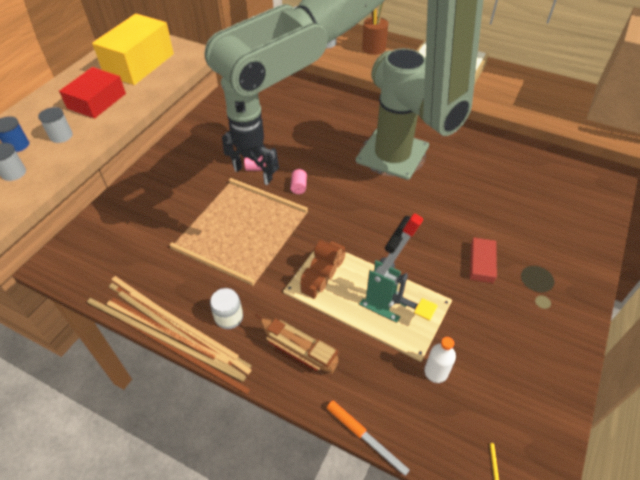

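All four blanks are in the pyramid: three at z≈45 and one at z≈84.5 over y=+23.5, ends flush. The mat is empty, and the lever is cocked at about (405,235). I'll press the paddle with the tool tilted away from the lever.

```bash
python3 - <<'E'
from h import *
t=np.radians(20); z=-np.sin(t)*CX-np.cos(t)*CZ
for s in(1,-1):
    y=s*CY; R=np.stack([np.cross(y,z),y,z],1)
    tip=lambda zz,x=303:W(x,0,zz)-25*z
    qs=[ctrl.solve_ik(p,R) for p in(tip(110),tip(58),tip(230,340))]
    print(s,[None if q is None else np.round(q,2) for q in qs])
    if all(q is not None for q in qs): break
else: raise SystemExit
ctrl.gripper_to(0)
D=down(-CX)
ctrl.move_ptp([400,-120,400],D)
ctrl.move_ptp([350,330,380],R)
ctrl.move_ptp(tip(230,340),R); ctrl.move_l(tip(110),vel=120)
grab("scene","pre")
print(ctrl.move_l(tip(79),vel=60,threshold=5))
for k in range(76,50,-3):
    ctrl.move_l(tip(k),vel=30); s=sensors.read_state(); print(k,np.round(s["force"],1))
    p,d,P,ray,o=grab("top"); C=(P-ORG)@CX; H=hsv(p)
    m=((H[...,0]<6)|(H[...,0]>174))&(H[...,1]>190)&(H[...,2]>120)&(P[...,2]>60)&(P[...,2]<420)&(abs((P-ORG)@CY)<40)&(C<260)&(C>-60)
    c=np.median(C[m]) if m.sum()>20 else None; print("handle x",c)
    if c is not None and c<190: break
ctrl.move_l(tip(130),vel=120); ctrl.move_l(tip(230,340),vel=150)
ctrl.hold(2); s=sensors.read_state(); print(s["t"],np.round(s["force"],1)); grab("scene","post")
incradle(55,80); incradle(95,125)
E
```

```text
1 [array([ 0.52,  0.65,  1.23, -0.29,  1.47, -2.51]), array([ 0.52,  0.71,  1.25, -0.3 ,  1.39, -2.48]), array([ 0.56,  0.6 ,  1.05, -0.29,  1.7 , -2.53])]
False
76 [-0.3  0.3  0.4]
handle x 212.92975781460137
73 [ 1.5 -0.6 -0.6]
handle x 207.33391387379385
70 [-0.5  0.1  1.1]
handle x 130.77270254683017
60.4667 [-0.6 -0.1  0.1]
top -47 103 x [-28.1  29.6] z 67.2
top 47 118 x [-28.3  28.7] z 67.5
scene -47 151 x [-26.6  31.4] z 66.9
scene -23.5 84 x [-24.   31.1] z 59.9
scene 0 105 x [-5.8 31.8] z 67.1
top 23.5 131 x [-26.9  29.2] z 107.2
top 47 64 x [-27.4  28.3] z 100.8
```

View pics/post.png

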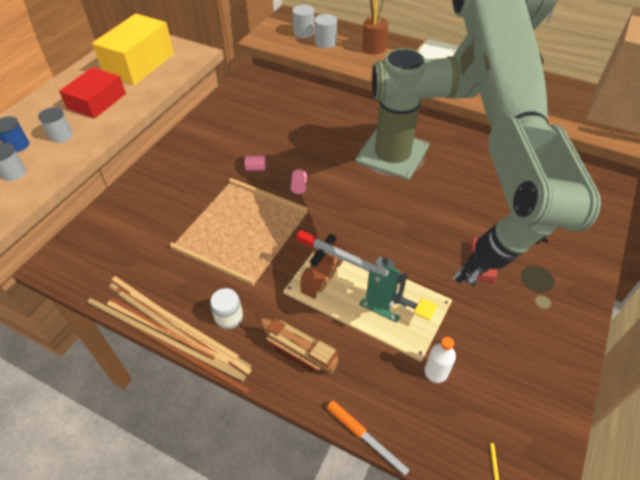

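The arm has swung down, with its handle at (305,238) and the presser bearing on the pile. All four blanks are in place, the paddle is free and the gripper is clear. I'm handing the job in.

```bash
python3 -c "
from plant import ctrl
print(ctrl.finish_job())"
```

```text
the job is handed in; nothing more can be done
None
```

I cocked the clamp arm, stacked all four blanks (three in the grooves, one saddled above) and pressed the paddle to clamp them. The job was handed in at about 60 s, and the hand-in call gave no verdict.

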